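Test-run a railcar against the spring-return throttle

ROBOT

A 7-joint arm with a two-finger parallel gripper is mounted at the origin on the work surface. World frame = base frame: x ahead of the robot, y to its left, z up, the work surface at z = 0. Lengths are in m, angles in rad, forces in N, time in s.
With the tool pointing down it reaches from about 0.4 to 0.875 m from the base axis. Payload 19.3 kg.
Tool frame: the origin (TCP) lies midway between the tips of the shut fingers; the grasp point (between the pads) lies 19 mm behind it; z points along the fingers, y is the direction in which the jaws open and shut (so a half turn about z gives the same grasp; the last joint's range is limited). The gripper opens to 85 mm and grips with 20 to 120 N. Pads are 22 mm wide; open, the fingers measure 114 mm over their backs; the gripper's body (76 mm by 85 mm) begins 54 mm behind the grasp point. The pads swing forward as they close: fully open they stand 13 mm farther back than shut.
Start: joints at [1.275, 0.521, -0.036, 1.599, 0.021, 1.021, -0.113], TCP at [0.14, -0.609, 0.231] pointing down, gripper open.
Joint ranges: [-2.91, 2.91], [-0.3, 2.13], [-1.5, 1.42], [0.17, 2.43], [-1.26, 4.41], [0.16, 1.93], [-2.52, 2.52]. Speed limits (rad/s): [1.89, 1.89, 2.39, 2.39, 3.01, 3.01, 3.01].

INTERFACE

Orientations are given as [roll, pitch, yaw] about the fixed x, y, z axes, in that order (R = Rz(yaw) Ry(pitch) Rx(roll)).
In Python, from workcell import bot, eyes gives the robot as it stands. The module is installed in compiled form; this text tells all that it offers.
- The arm moves only by the shell command python3 -m jog 'ROWS' [FORCE]. ROWS is JSON, a list of rows, each an object with "delta_pos": the shift along the world's x, y, z in mm, a list of three; "spin": the turn about the world's z in rad; "claw": the closure, from 0 (fully open) to 1 (shut). In form: [{"delta_pos": [tx, ty, tz], "spin": spin, "claw": claw}, ...]. A call has 1 to 8 rows; each row is the pose to reach, as a shift and turn from the pose measured when the call began; what a row does not reach only later rows make up. A row lasts 1/10 s, in which the tool goes at most 50 mm and 8.59 degrees, less where a joint would pass 70% of its speed; a pose out of reach is approached as far as the arm can. A call with a gripper value outside its range is refused whole. The fingers move at their own pace and stop on an object; FORCE is the grip in N (left out, the last holds). Time passes only in rows, so rows that repeat a pose let the fingers close. It gives the time, the measured TCP pose, the force and the opening at its end, in the units of the state.
- bot.observe(): the state, without advancing time (a new reading comes with each control period).
- eyes.grab_frame(name): name is "scene" or "top" or "wrist"; returns the picture (384x512x3 uint8, blue, green, red); there is no depth.
- eyes.camera_params(name): a dict with "fx", "fy", "cx", "cy" (pixels), "origin" and "attitude" of the camera in the world. Camera axes: x right, y up, looking along -z (the intrinsics and any distortion apply to the point x, -y, -z); pixel columns grow to the right and rows downward; lengths in m; the calibration is good to about 2 mm. The wrist camera is an equidistant fisheye: a pixel r from the principal point sees the ray r / f radians off the axis. A picture is of the moment at which its call begins: read the wrist's pose just before it. camera_params takes no time and is no camera call; for the wrist camera it gives the pose at the moment of the call.
- bot.job_done(): hands the job in, once; it reports no verdict.
The state is a dict: "clock": time; "qpos": joint angles; "qd": joint speeds; "joint_efforts": joint torques, N m; "position": TCP position; "tool_rot": TCP orientation; "force": force on the tool from outside, world axes, zero at the start; "moment": the same for the moment, N m; "grip_width": finger opening in m.
Only numpy, scipy, OpenCV 4.12 (cv2) and the standard library are available. Lean on these libraries where they do the work, as an engineer would, in place of code of your own. Each camera call takes 0.05 s, during which the arm holds its last target. There are 200 camera calls.

TASK

Set the silver railcar down (do not drop it) on its wheels in the long bay of the blue test cradle, with its red nose at the cradle's red end, and let go of it. Then turn the spring-return dial on the cream throttle box clockwise past its first two notches to the third, green-marked one and keep holding it there: the job finishes with the gripper still holding the dial at the third notch. Leave the red stop button, the green canopy and the oak bench alone.

Things in the scene. Friction and masses are not known exactly. Their poses are not given: they have to be found in the camera images.
- railcar: Loose silver die-cast railcar, 150 long (its x) x 36 wide (y) x 48 mm high, about 0.28 kg, standing on its wheels on the desk; smooth sides from 8 to 48 mm up, narrower dark bogies below. Origin at the centre of its underside. Its +x end (the nose) has a red front and a red band across the roof; the other end is silver.
- railcar_nose (a point): Centre of the railcar's red nose: on the middle line, 75 mm ahead (+x) of the railcar's origin, 28 mm above its underside.
- cradle: Fixed test cradle, on the left or right: shallow tray 182 (x) x 56 (y) x 14 mm high with one bay 170 x 44 mm, 10 deep; flat grey floor 4 mm above the desk (rails and brass rollers only drawn on it). Walls 6 mm thick, blue, but red at the +x end. Origin at the centre of its underside; x runs along the bay to the red end.
- cradle_bay (a point): Centre of the bay's floor, 4 mm above the cradle's origin; a railcar standing in the bay has its origin at this height.
- throttle_box: Fixed cream throttle box 130 (x) x 120 (y) x 50 mm high, on the left or right. Origin at the centre of its underside; the dial's vertical axis passes through it. Marks on the top, 46 mm from the axis, at angles from the box's +x (counter-clockwise positive): black rest mark +37.5, blue first notch +12.5, blue second -12.5, green third -37.5 degrees.
- dial_bar: Upright black grip bar of the dial, 56 long (its x) x 14 wide (y), standing from 58 to 86 mm above the desk on a flat black disc of radius 30 mm whose top is 58 mm above the desk. Origin on the dial's axis at desk height; x points along the bar to the end with the red pointer line on its top. At rest it points to the black mark.
- dial_grip (a point): Point on the dial's axis, 78 mm above the desk, inside the bar: the middle of the grasp.
- dial (a joint): Turn of the dial, rad, clockwise from above positive: 0 rest, 0.436 first notch, 0.873 second, 1.309 third (green), hard stop 1.42. A spring always returns it to 0 (0.09 N m at rest, 0.16 at the third notch); each notch adds a bump of about 0.06 N m, too weak to keep the dial there when let go.
- stop_button_top (a point): Centre of the top of the red push button (radius 16 mm) in a dark bakelite housing, fixed to the desk: the stop button, a bystander not to be pressed.
- stop_button (a joint): Travel of the stop button in m, 0 = up, 0.006 = fully pressed.
- canopy: Green metal station canopy on three posts, 140 x 62 x 75 mm high, loose, a bystander. Origin at the centre of its underside.
- bench: Oak model platform bench, 70 x 31 x 35 mm high, loose, a bystander. Origin at the middle of its underside.
Not all that is in view belongs to the job. Of the things that look like the throttle_box, the largest one is meant.

How it is judged:
By the outcome, as a careful person would: the job done as asked, in the order asked, and still so for the second after the job is handed in, while the arm keeps its last pose, push and grip.
It also fails if it takes over 48 s, if anything falls off the work surface, if the arm or the gripper's body presses on something with over 40 N, if the wrist force passes 120 N, or if a joint passes its speed limit or range.

## Working session

There is one attempt and no reset: what is moved stays moved. The work goes in short steps, Python scripts to look and compute and a shell command to move; the robot and the scene stay as the last step left them, time stands still between calls to the robot, and variables do not carry over. Pictures are saved under pics/ and viewed, about 8 in all and at most 12, crops included, and the job is handed in when it is done.

```bash
mkdir -p pics; python3 - <<'E'
from workcell import bot, eyes
import cv2
print(bot.observe())
for n in("scene","top"):
    print(n,eyes.camera_params(n)); cv2.imwrite(f"pics/{n}0.png",cv2.resize(eyes.grab_frame(n),(800,600),interpolation=cv2.INTER_CUBIC))
print(eyes.camera_params("wrist"))
E
```

```text
{'clock': 0.0, 'qpos': array([ 1.27476982,  0.52198829, -0.03631891,  1.59999183,  0.02118697,
        1.0211016 , -0.11281884]), 'qd': array([ 1.24525138e-03, -1.31594297e-03, -3.43912419e-04, -1.43294367e-03,
       -8.97583527e-04,  4.81098897e-04, -5.03863443e-05]), 'joint_efforts': array([ 2.45314459e-04, -9.27107406e+01,  1.97977021e+00, -3.69923759e+01,
        1.78452220e-02,  8.45839240e-03,  3.21266145e-05]), 'position': array([ 0.13983414, -0.60881731,  0.23074765]), 'tool_rot': array([-3.14049044e+00,  7.19497734e-05,  2.25783262e-01]), 'force': array([-0.28676961,  0.79097023,  0.46203633]), 'moment': array([-0.03824145, -0.00866215,  0.02177769]), 'grip_width': 0.08531487194163243}
scene {'fx': 390.75079387471453, 'fy': 390.75079387471453, 'cx': 248.4452560697231, 'cy': 186.6075281769679, 'origin': array([ 1.01974423, -0.55304421,  1.02548572]), 'attitude': array([0.63043947, 0.00526947, 0.66361615])}
top {'fx': 376.7117271785152, 'fy': 376.7117271785152, 'cx': 258.5424712394384, 'cy': 195.1609734623281, 'origin': array([0.53020991, 0.02554617, 1.13236312]), 'attitude': array([ 4.13056981e-02, -1.29394257e-03, -1.58913071e+00])}
{'fx': 297.3186396354542, 'fy': 297.3186396354542, 'cx': 261.2968466929109, 'cy': 195.6573180933436, 'origin': array([ 0.20616758, -0.5931149 ,  0.37326243]), 'attitude': array([-2.74715631e-01,  1.05438512e-03, -1.34538723e+00])}
```

View pics/top0.png

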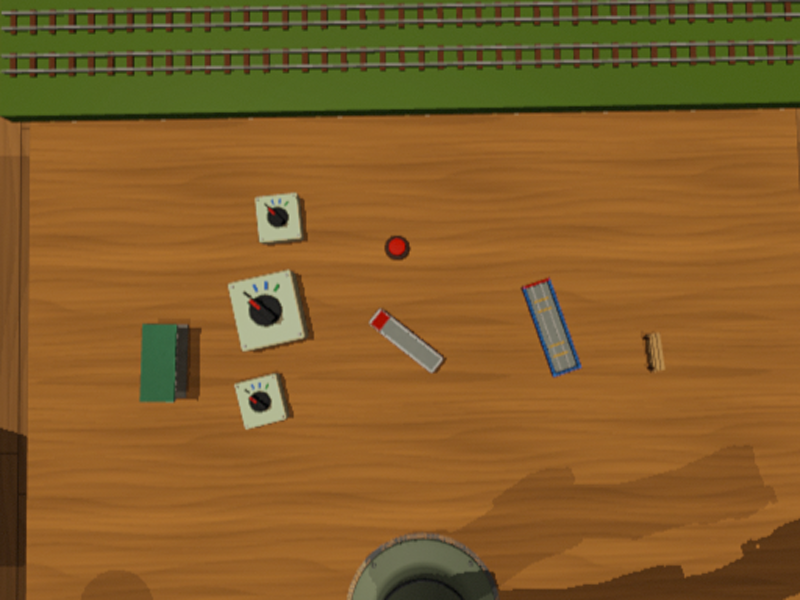

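View pics/scene0.png

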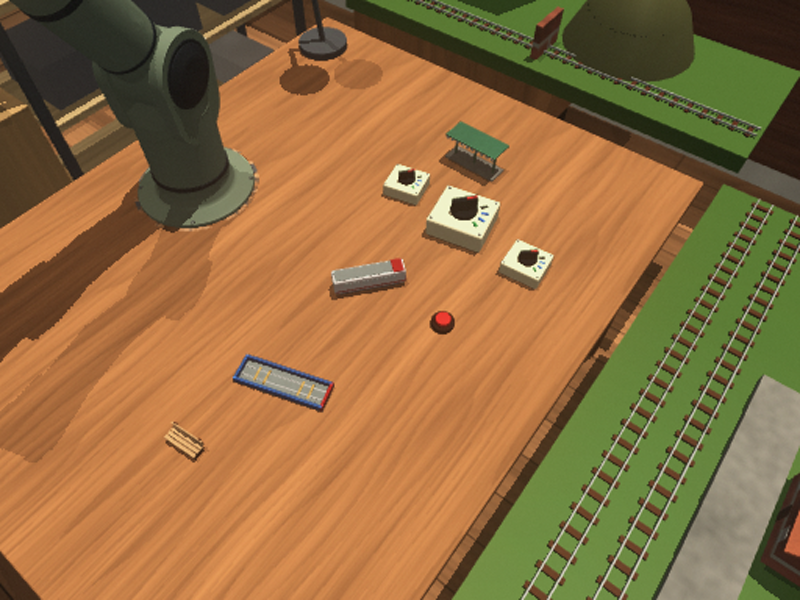

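The top view shows three throttle-like boxes: small at (278,218), large at (267,311), small at (261,400). The large one is meant because it is the largest. The railcar runs from its nose at (380,319) to its tail at (434,366). The cradle's red end is at (536,284) and its blue end at (566,370). I'll confirm these in an enlarged crop.

```bash
python3 - <<'E'
from workcell import eyes
import cv2,numpy as np
f=eyes.grab_frame("top"); cv2.imwrite("pics/topraw.png",f)
# left: box+car (cols140-290), right: cradle
a=f[165:245,140:290]; b=f[172:246,325:380]
A=cv2.resize(a,None,fx=5,fy=5,interpolation=cv2.INTER_CUBIC)
cv2.imwrite("pics/crop1.png",A)
cv2.imwrite("pics/crop2.png",cv2.resize(b,None,fx=8,fy=8,interpolation=cv2.INTER_CUBIC))
E
```

```text
(no output)
```

View pics/crop1.png

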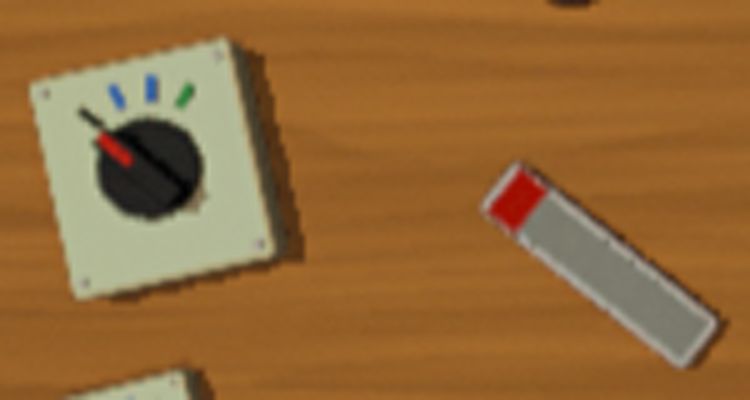

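View pics/crop2.png

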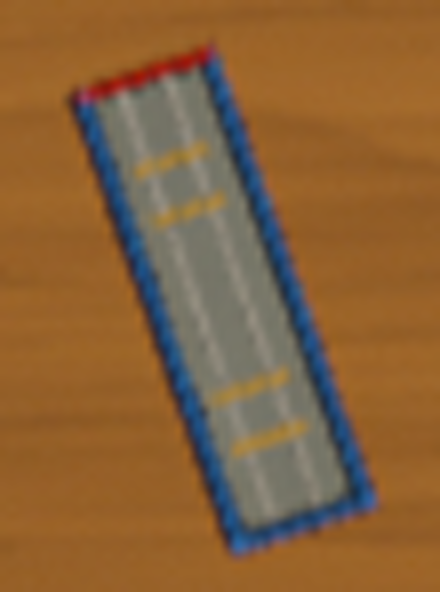

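Crop 1 confirms the large box, with its pointer at the black mark and top corners at (31,85), (230,40), (277,255), (78,300). The car's roof corners are at (519,163), (483,207), (684,368), (720,322), with the nose at the upper left. In crop 2 the cradle corners are (75,93) and (212,45) at the red end, (375,500) and (235,552) at the blue end.

```bash
cat > h.py <<'E'
import numpy as np
from scipy.spatial.transform import Rotation as R
def ray_plane(p,uv,z,fish=False):
    u=np.atleast_2d(np.array(uv,float)); d=np.c_[(u[:,0]-p['cx'])/p['fx'],(u[:,1]-p['cy'])/p['fy'],np.ones(len(u))]
    if fish:
        r=np.hypot(d[:,0],d[:,1]); d=np.c_[d[:,:2]*(np.sin(r)/r)[:,None],np.cos(r)]
    d=R.from_euler('xyz',p['attitude']).apply(d*[1,-1,-1])
    o=p['origin']; return o+d*((z-o[2])/d[:,2])[:,None]
def native(uv,s,x0,y0): return (np.array(uv,float)+.5)/s-.5+[x0,y0]
E
python3 - <<'E'
from workcell import eyes
from h import *
p=eyes.camera_params("top")
def ang(v): return np.degrees(np.arctan2(v[1],v[0]))
b=ray_plane(p,native([(31,85),(230,40),(277,255),(78,300)],5,140,165),.05)
print('box',b.mean(0),[np.linalg.norm(b[i]-b[i-1]) for i in range(4)],ang(b[0]-b[3]),ang(b[1]-b[2]))
pt=ray_plane(p,native([(100,138),(183,193),(150,168)],5,140,165),[.086]*3 and .086); print('bar',pt,ang(pt[0]-pt[1]))
c=ray_plane(p,native([(519,163),(483,207),(684,368),(720,322)],5,140,165),.048)
print('car',c.mean(0),np.linalg.norm(c[0]-c[3]),np.linalg.norm(c[0]-c[1]),ang(c[0]-c[3]),ang(c[1]-c[2]))
k=ray_plane(p,native([(75,93),(212,45),(375,500),(235,552)],8,325,172),.014)
print('cradle',k.mean(0),np.linalg.norm(k[0]-k[3]),np.linalg.norm(k[0]-k[1]),ang(k[0]-k[3]),ang(k[1]-k[2]))
E
```

```text
box [0.56980266 0.27675705 0.05      ] [np.float64(0.12673154930226835), np.float64(0.11726132519744675), np.float64(0.12687335623299778), np.float64(0.11671375288769549)] 11.922294551865921 11.6747972022224
bar [[0.58668822 0.29825837 0.086     ]
 [0.55526507 0.25241661 0.086     ]
 [0.56949134 0.27061528 0.086     ]] 55.570541688583056
car [0.51047507 0.02069459 0.048     ] 0.14728218570079243 0.03270125544253818 50.62320236663254 50.31753451717637
cradle [ 0.53120393 -0.25501357  0.014     ] 0.1795926251857726 0.05420644055438414 17.71028342307311 18.097207937674817
```

Fit sizes agree with the nominal dimensions. Moving above the car.

```bash
python3 -m jog '[{"delta_pos":[30,50,0],"spin":0.08,"claw":0},{"delta_pos":[55,95,0],"spin":0.2,"claw":0},{"delta_pos":[80,140,0],"spin":0.3,"claw":0},{"delta_pos":[105,180,0],"spin":0.4,"claw":0},{"delta_pos":[130,220,0],"spin":0.5,"claw":0},{"delta_pos":[155,260,0],"spin":0.6,"claw":0},{"delta_pos":[180,305,0],"spin":0.655,"claw":0},{"delta_pos":[205,350,0],"spin":0.655,"claw":0}]' 50
```

```text
clock: 0.95
position: [0.3425, -0.2623, 0.231]
tool_rot: [-3.141, 0.0, 0.883]
force: [0.4, -0.2, -0.9]
grip_width: 0.0857
```

```bash
python3 -m jog '[{"delta_pos":[25,43,0],"spin":0,"claw":0},{"delta_pos":[50,86,0],"spin":0,"claw":0},{"delta_pos":[75,128,0],"spin":0,"claw":0},{"delta_pos":[100,170,0],"spin":0,"claw":0},{"delta_pos":[125,212,-20],"spin":0,"claw":0},{"delta_pos":[148,250,-50],"spin":0,"claw":0},{"delta_pos":[168,283,-80],"spin":0,"claw":0},{"delta_pos":[168,283,-80],"spin":0,"claw":0}]'
python3 - <<'E'
from workcell import bot,eyes
import cv2
p=eyes.camera_params("wrist");s=bot.observe()
f=eyes.grab_frame("wrist"); cv2.imwrite("pics/w1.png",cv2.resize(f,(768,576),interpolation=cv2.INTER_CUBIC))
print(p,s['position'],s['tool_rot'])
E
```

```text
clock: 1.75
position: [0.5105, 0.0254, 0.1478]
tool_rot: [-3.137, 0.001, 0.888]
force: [-0.2, -0.4, 0.5]
grip_width: 0.0854
{'fx': 297.3186396354542, 'fy': 297.3186396354542, 'cx': 261.2968466929109, 'cy': 195.6573180933436, 'origin': array([0.5536306 , 0.07913281, 0.29020813]), 'attitude': array([-0.27557811,  0.00370475, -0.68307361])} [0.51050776 0.02543023 0.14777839] [-3.13698761e+00  6.65733241e-04  8.88088228e-01]
```

View pics/w1.png

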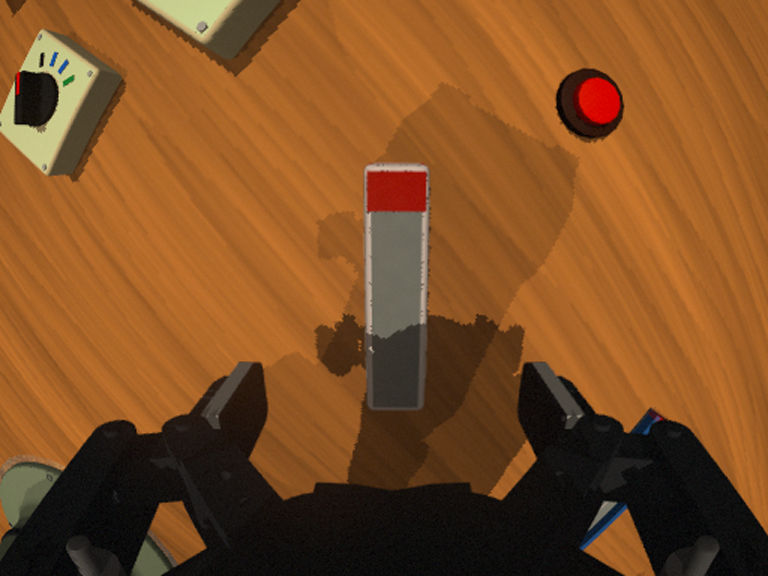

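The wrist view shows the car between the open fingers, with roof corners at about (365,166), (429,166), (424,409), (367,409).

```bash
python3 - <<'E'
from h import *
p=dict(fx=297.3186,fy=297.3186,cx=261.2968,cy=195.6573,origin=np.array([0.5536306,0.07913281,0.29020813]),attitude=[-0.27557811,0.00370475,-0.68307361])
c=ray_plane(p,native([(365,166),(429,166),(424,409),(367,409)],1.5,0,0),.048,True)
d=c[0]+c[1]-c[2]-c[3]
print(c.mean(0),np.linalg.norm(d)/2,np.linalg.norm(c[0]-c[1]),np.linalg.norm(c[2]-c[3]),np.arctan2(d[1],d[0]))
E
```

```text
[0.51036732 0.0237069  0.048     ] 0.14608638331668566 0.0343450303946291 0.035619394587117895 0.8841921111792859
```

```bash
python3 -m jog '[{"delta_pos":[0,-2,-45],"spin":-0.003,"claw":0},{"delta_pos":[0,-2,-90],"spin":-0.003,"claw":0.2},{"delta_pos":[0,-2,-118],"spin":-0.003,"claw":0.3},{"delta_pos":[0,-2,-129],"spin":-0.003,"claw":0.3},{"delta_pos":[0,-2,-129],"spin":-0.003,"claw":0.3},{"delta_pos":[0,-2,-129],"spin":-0.003,"claw":0.8},{"delta_pos":[0,-2,-129],"spin":-0.003,"claw":0.8},{"delta_pos":[0,-2,-129],"spin":-0.003,"claw":0.8}]' 50
python3 -m jog '[{"delta_pos":[0,0,0],"spin":0,"claw":0.8},{"delta_pos":[0,0,0],"spin":0,"claw":0.8},{"delta_pos":[0,0,0],"spin":0,"claw":0.8}]' 50
```

```text
clock: 2.6
position: [0.5112, 0.0215, 0.0215]
tool_rot: [-3.14, -0.0, 0.883]
force: [-2.0, -0.4, 8.9]
grip_width: 0.0352
clock: 2.9
position: [0.5114, 0.0214, 0.022]
tool_rot: [-3.14, -0.001, 0.883]
force: [-1.0, 0.8, -2.2]
grip_width: 0.0349
```

```bash
python3 -m jog '[{"delta_pos":[0,0,40],"spin":0,"claw":0.8},{"delta_pos":[0,0,80],"spin":0,"claw":0.8},{"delta_pos":[2,-40,95],"spin":-0.1,"claw":0.8},{"delta_pos":[5,-85,95],"spin":-0.2,"claw":0.8},{"delta_pos":[9,-130,95],"spin":-0.3,"claw":0.8},{"delta_pos":[13,-175,95],"spin":-0.4,"claw":0.8},{"delta_pos":[17,-220,95],"spin":-0.5,"claw":0.8},{"delta_pos":[20,-255,95],"spin":-0.57,"claw":0.8}]'
python3 -m jog '[{"delta_pos":[0,-14,0],"spin":0,"claw":0.8},{"delta_pos":[0,-17,0],"spin":0,"claw":0.8},{"delta_pos":[0,-17,0],"spin":0,"claw":0.8}]'
python3 - <<'E'
from workcell import bot,eyes
import cv2
p=eyes.camera_params("wrist");s=bot.observe()
f=eyes.grab_frame("wrist"); cv2.imwrite("pics/w2.png",cv2.resize(f,(768,576),interpolation=cv2.INTER_CUBIC))
f=eyes.grab_frame("top"); cv2.imwrite("pics/t2.png",f)
print(p,s['position'],s['tool_rot'],s['force'])
E
```

```text
clock: 3.7
position: [0.531, -0.2366, 0.1171]
tool_rot: [-3.141, -0.001, 0.308]
force: [0.5, -0.2, -2.2]
grip_width: 0.0355
clock: 4.0
position: [0.5309, -0.2531, 0.117]
tool_rot: [-3.14, -0.001, 0.308]
force: [0.7, 1.1, -2.0]
grip_width: 0.0352
{'fx': 297.3186396354542, 'fy': 297.3186396354542, 'cx': 261.2968466929109, 'cy': 195.6573180933436, 'origin': array([ 0.59563638, -0.23189029,  0.25950352]), 'attitude': array([-2.74134624e-01,  1.24664583e-03, -1.26275819e+00])} [ 0.53086598 -0.25308676  0.11701131] [-3.14031937e+00 -5.23225749e-04  3.08442949e-01] [ 0.70726182  1.14475765 -1.98764654]
```

View pics/w2.png

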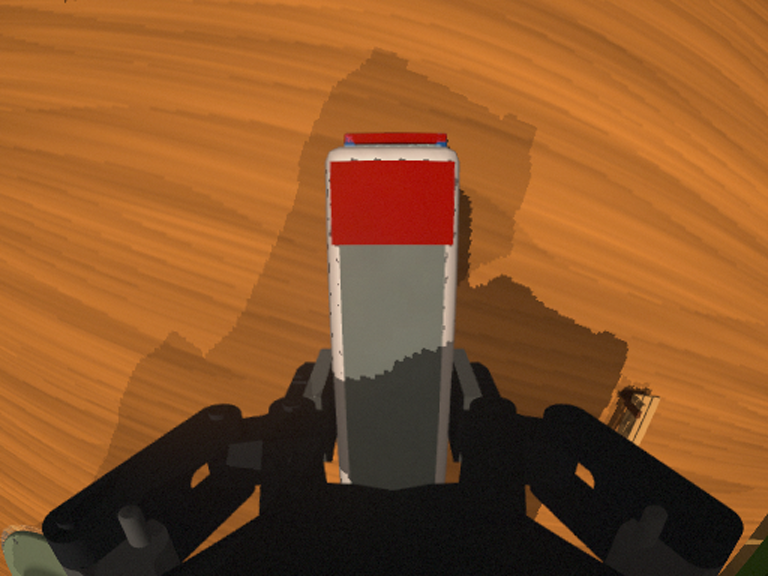

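The cradle's outer red edge shows at (345,134) to (447,134), just ahead of the held car's nose, whose roof edge is at (328,153) to (459,153). It looks well aligned. Next I'll compute the offset.

```bash
python3 - <<'E'
from h import *
p=dict(fx=297.3186,fy=297.3186,cx=261.2968,cy=195.6573,origin=np.array([0.59563638,-0.23189029,0.25950352]),attitude=[-2.74134624e-01,1.24664583e-03,-1.26275819])
k=ray_plane(p,native([(345,134),(447,134)],1.5,0,0),.014,True)
c=ray_plane(p,native([(328,153),(459,153)],1.5,0,0),.143,True)
e=np.array([np.cos(.3105),np.sin(.3105),0]); n=np.array([-e[1],e[0],0]); t=np.array([.5309,-.2531,0])
print('cradle w',np.linalg.norm(k[0]-k[1]),'ang',np.arctan2(*(k[0]-k[1])[[1,0]])-np.pi/2,'centre',k.mean(0)-.091*e)
print('car w',np.linalg.norm(c[0]-c[1]),'ang',np.arctan2(*(c[0]-c[1])[[1,0]])-np.pi/2,'centre',c.mean(0)-.075*e,)
for q in(k.mean(0)-.091*e,c.mean(0)-.075*e): print('rel tcp along,lat',(q-t)@e,(q-t)@n)
E
```

```text
cradle w 0.055386505435357294 ang 0.3099791755679142 centre [ 0.52959413 -0.25499879  0.014     ]
car w 0.033919745067055466 ang 0.3086037606917462 centre [ 0.52913369 -0.25344677  0.143     ]
rel tcp along,lat -0.0018235684850131187 -0.001409001803398889
rel tcp along,lat -0.0017877977836748956 0.00020948654446182677
```

```bash
python3 -m jog '[{"delta_pos":[0,-2,-30],"spin":0.002,"claw":0.8},{"delta_pos":[0,-2,-60],"spin":0.002,"claw":0.8},{"delta_pos":[0,-2,-78],"spin":0.002,"claw":0.8},{"delta_pos":[0,-2,-84],"spin":0.002,"claw":0.8},{"delta_pos":[0,-2,-86],"spin":0.002,"claw":0.8},{"delta_pos":[0,-2,-88],"spin":0.002,"claw":0.8}]'
python3 -m jog '[{"delta_pos":[0,0,-1],"spin":0,"claw":0.8},{"delta_pos":[0,0,-2],"spin":0,"claw":0.8},{"delta_pos":[0,0,-2],"spin":0,"claw":0.8}]'
```

```text
clock: 4.7
position: [0.5318, -0.2537, 0.03]
tool_rot: [-3.141, -0.002, 0.313]
force: [1.0, -0.8, -1.6]
grip_width: 0.0355
clock: 5.0
position: [0.532, -0.2538, 0.0284]
tool_rot: [-3.141, -0.002, 0.312]
force: [0.8, -0.3, -1.5]
grip_width: 0.0349
```

```bash
python3 -m jog '[{"delta_pos":[-0.5,-0.8,-1],"spin":0,"claw":0.8},{"delta_pos":[-0.5,-0.8,-2],"spin":0,"claw":0.8},{"delta_pos":[-0.5,-0.8,-2.5],"spin":0,"claw":0.8},{"delta_pos":[-0.5,-0.8,-2.5],"spin":0,"claw":0.8}]'

```

```text
clock: 5.4
position: [0.5314, -0.2546, 0.0258]
tool_rot: [-3.141, -0.002, 0.312]
force: [0.4, 0.3, -1.7]
grip_width: 0.0352
```

```bash
python3 -m jog '[{"delta_pos":[0,0,-0.5],"spin":0,"claw":0.8},{"delta_pos":[0,0,-1],"spin":0,"claw":0.8},{"delta_pos":[0,0,-1],"spin":0,"claw":0.8}]'

```

```text
clock: 5.7
position: [0.5316, -0.2546, 0.0255]
tool_rot: [-3.141, -0.002, 0.313]
force: [-4.3, 1.4, 12.7]
grip_width: 0.0351
```

Contact at 0.0255, which means the car is standing on the bay floor. Releasing and rising clear.

```bash
python3 -m jog '[{"delta_pos":[0,0,0.3],"spin":0,"claw":0.45},{"delta_pos":[0,0,0.3],"spin":0,"claw":0.4},{"delta_pos":[0,0,0.3],"spin":0,"claw":0.2},{"delta_pos":[0,0,5],"spin":0,"claw":0},{"delta_pos":[0,0,25],"spin":0,"claw":0},{"delta_pos":[0,0,70],"spin":0,"claw":0},{"delta_pos":[0,0,115],"spin":0,"claw":0},{"delta_pos":[0,0,130],"spin":0,"claw":0}]'
python3 - <<'E'
from workcell import bot,eyes
import cv2
f=eyes.grab_frame("wrist"); cv2.imwrite("pics/w3.png",cv2.resize(f,(640,480),interpolation=cv2.INTER_CUBIC))
s=bot.observe();print(s['position'],s['qpos'],s['grip_width'])
E
```

```text
clock: 6.5
position: [0.5331, -0.2551, 0.16]
tool_rot: [3.138, -0.006, 0.312]
force: [0.6, -0.3, 0.2]
grip_width: 0.0856
[ 0.53331439 -0.25535435  0.16049569] [ 0.54707982  0.55881024 -0.28455125  1.75408163  0.19866055  0.84899096
 -1.08569728] 0.0854172793040639
```

View pics/w3.png

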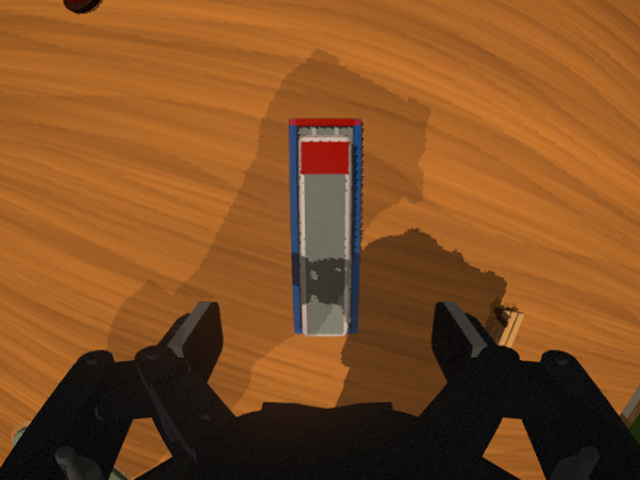

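The car sits in the bay with its red nose at (325,157) next to the red end wall at (325,122), and the side walls show evenly on both sides. Now to the dial. I'm turning the wrist +3.69 rad so that joint 7 stays well inside its range through the later clockwise turn.

```bash
python3 -m jog '[{"delta_pos":[2,30,20],"spin":0.14,"claw":0},{"delta_pos":[4,60,30],"spin":0.28,"claw":0},{"delta_pos":[6,90,30],"spin":0.42,"claw":0},{"delta_pos":[8,120,30],"spin":0.56,"claw":0},{"delta_pos":[10,150,30],"spin":0.7,"claw":0},{"delta_pos":[12,180,30],"spin":0.84,"claw":0},{"delta_pos":[14,210,30],"spin":0.98,"claw":0},{"delta_pos":[16,240,30],"spin":1.12,"claw":0}]'
python3 -m jog '[{"delta_pos":[2,30,0],"spin":0.14,"claw":0},{"delta_pos":[4,60,0],"spin":0.28,"claw":0},{"delta_pos":[6,90,0],"spin":0.42,"claw":0},{"delta_pos":[8,120,0],"spin":0.56,"claw":0},{"delta_pos":[10,150,0],"spin":0.7,"claw":0},{"delta_pos":[12,180,0],"spin":0.84,"claw":0},{"delta_pos":[14,210,0],"spin":0.98,"claw":0},{"delta_pos":[16,240,0],"spin":1.12,"claw":0}]'
python3 - <<'E'
from workcell import bot
s=bot.observe();print(s['position'],s['tool_rot'],s['qpos'])
E
```

```text
clock: 7.35
position: [0.5491, -0.0142, 0.1901]
tool_rot: [3.138, -0.007, 1.438]
force: [0.4, -0.9, 0.1]
grip_width: 0.0856
clock: 8.15
position: [0.5649, 0.2268, 0.1896]
tool_rot: [3.139, -0.007, 2.563]
force: [0.3, -0.8, 0.7]
grip_width: 0.0855
[0.56490446 0.22679781 0.18960728] [ 3.13854098 -0.00711438  2.56337288] [ 0.09034254  0.67925136 -0.87024652  1.65393411  0.56640243  1.08083976
  0.04721001]
```

```bash
python3 -m jog '[{"delta_pos":[5,20,0],"spin":0.14,"claw":0},{"delta_pos":[5,40,0],"spin":0.28,"claw":0},{"delta_pos":[5,50,0],"spin":0.42,"claw":0},{"delta_pos":[5,50,0],"spin":0.56,"claw":0},{"delta_pos":[5,50,0],"spin":0.7,"claw":0},{"delta_pos":[5,50,0],"spin":0.84,"claw":0},{"delta_pos":[5,50,0],"spin":0.98,"claw":0},{"delta_pos":[5,50,0],"spin":1.12,"claw":0}]'
python3 -m jog '[{"delta_pos":[0,0,-10],"spin":0.14,"claw":0},{"delta_pos":[0,0,-20],"spin":0.28,"claw":0},{"delta_pos":[0,0,-20],"spin":0.3,"claw":0},{"delta_pos":[0,0,-20],"spin":0.3,"claw":0}]'
python3 - <<'E'
from workcell import bot,eyes
import cv2
p=eyes.camera_params("wrist");s=bot.observe()
f=eyes.grab_frame("wrist"); cv2.imwrite("pics/w4.png",cv2.resize(f,(768,576),interpolation=cv2.INTER_CUBIC))
print(p,s['position'],s['tool_rot'],s['qpos'])
E
```

```text
clock: 8.95
position: [0.5697, 0.2767, 0.189]
tool_rot: [3.138, -0.008, -2.594]
force: [0.2, 0.3, 0.3]
grip_width: 0.0854
clock: 9.35
position: [0.5696, 0.2767, 0.1687]
tool_rot: [3.137, -0.008, -2.297]
force: [0.0, 0.6, 0.9]
grip_width: 0.0855
{'fx': 297.3186396354542, 'fy': 297.3186396354542, 'cx': 261.2968466929109, 'cy': 195.6573180933436, 'origin': array([0.52382232, 0.22588248, 0.31177984]), 'attitude': array([-0.26920962, -0.00326807,  2.41497042])} [0.56955484 0.27667413 0.16874903] [ 3.13747322 -0.00826212 -2.29701904] [ 0.12145515  0.8697305  -1.1397913   1.58941938  0.81989013  1.23969557
  1.2421801 ]
```

View pics/w4.png

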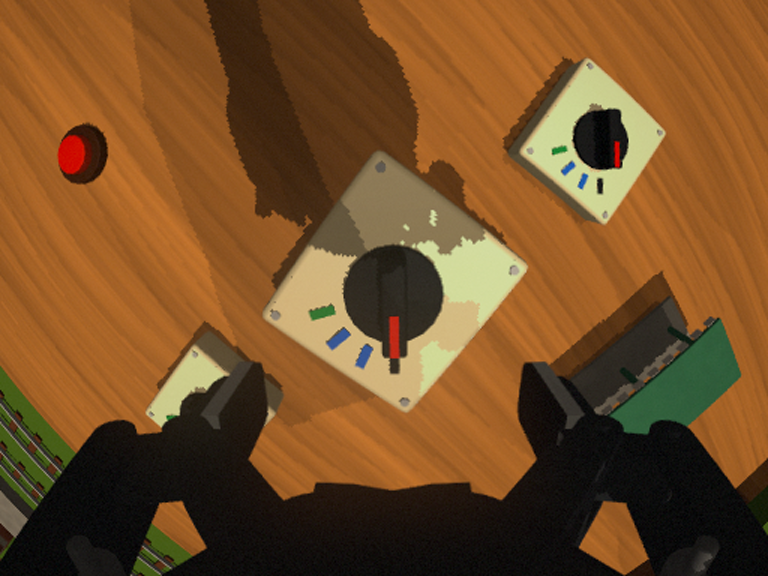

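The bar is vertical between the fingers, from its far end (392,246) to its pointer end (395,357), with the pointer at the black mark. The disc's centre is about (393,294).

```bash
python3 - <<'E'
from h import *
p=dict(fx=297.3186,fy=297.3186,cx=261.2968,cy=195.6573,origin=np.array([0.52382232,0.22588248,0.31177984]),attitude=[-0.26920962,-0.00326807,2.41497042])
k=ray_plane(p,native([(392,246),(395,357)],1.5,0,0),.086,True)
print(k,k.mean(0),np.linalg.norm(k[0]-k[1]),np.arctan2(*(k[1]-k[0])[[1,0]]),ray_plane(p,native((393,294),1.5,0,0),.058,True))
b=ray_plane(p,native([(380,150),(527,268),(405,412),(263,315)],1.5,0,0),.05,True); print(b.mean(0))
E
```

```text
[[0.54788654 0.25391604 0.086     ]
 [0.58750211 0.3009597  0.086     ]] [0.56769433 0.27743787 0.086     ] 0.06150202836912072 0.8709051261917788 [[0.56947278 0.27920496 0.058     ]]
[0.56961177 0.27983104 0.05      ]
```

```bash
python3 -m jog '[{"delta_pos":[0,1,-40],"spin":0.022,"claw":0.2},{"delta_pos":[0,1,-75],"spin":0.022,"claw":0.3},{"delta_pos":[0,1,-98],"spin":0.022,"claw":0.4},{"delta_pos":[0,1,-106],"spin":0.022,"claw":0.5},{"delta_pos":[0,1,-106],"spin":0.022,"claw":0.6},{"delta_pos":[0,1,-106],"spin":0.022,"claw":0.95},{"delta_pos":[0,1,-106],"spin":0.022,"claw":0.95},{"delta_pos":[0,1,-106],"spin":0.022,"claw":0.95}]' 60
python3 -m jog '[{"delta_pos":[0,0,0],"spin":0,"claw":0.95},{"delta_pos":[0,0,0],"spin":0,"claw":0.95}]' 80
python3 -c "
from workcell import bot
s=bot.observe();print(s['tool_rot'],s['qpos'],s['force'],s['moment'])"
```

```text
clock: 10.2
position: [0.5701, 0.2786, 0.0649]
tool_rot: [3.138, -0.006, -2.276]
force: [-4.1, 0.5, 7.2]
grip_width: 0.013
clock: 10.4
position: [0.57, 0.2786, 0.0651]
tool_rot: [3.138, -0.006, -2.276]
force: [-0.6, 2.2, -8.2]
grip_width: 0.0124
[ 3.13820298 -0.00560174 -2.27600321] [ 0.08090213  0.98880564 -1.05332076  1.64839434  0.9469928   1.10275233
  1.18295115] [-0.6111752   2.2053292  -8.22164554] [ 0.35041989  0.11671584 -0.09261344]
```

```bash
python3 -m jog '[{"delta_pos":[0,0,0],"spin":0,"claw":0.6},{"delta_pos":[0,0,-2],"spin":0,"claw":0.6},{"delta_pos":[0,0,-4],"spin":0,"claw":0.6},{"delta_pos":[0,0,-4],"spin":0,"claw":0.6},{"delta_pos":[0,0,-4],"spin":0,"claw":0.95},{"delta_pos":[0,0,-4],"spin":0,"claw":0.95},{"delta_pos":[0,0,-4],"spin":0,"claw":0.95},{"delta_pos":[0,0,-4],"spin":0,"claw":0.95}]' 80
python3 -m jog '[{"delta_pos":[0,0,0],"spin":-0.06,"claw":0.95},{"delta_pos":[0,0,0],"spin":-0.14,"claw":0.95},{"delta_pos":[0,0,0],"spin":-0.22,"claw":0.95},{"delta_pos":[0,0,0],"spin":-0.3,"claw":0.95},{"delta_pos":[0,0,0],"spin":-0.38,"claw":0.95},{"delta_pos":[0,0,0],"spin":-0.44,"claw":0.95}]' 80
python3 -c "
from workcell import bot
s=bot.observe();print(s['tool_rot'],s['qpos'],s['force'],s['moment'])"
```

```text
clock: 11.2
position: [0.57, 0.2787, 0.0614]
tool_rot: [3.138, -0.005, -2.276]
force: [-1.7, -0.9, 6.6]
grip_width: 0.0123
clock: 11.8
position: [0.5697, 0.2792, 0.0615]
tool_rot: [3.138, -0.005, -2.719]
force: [-2.3, 1.6, 1.4]
grip_width: 0.0126
[ 3.13764039 -0.00542021 -2.71861131] [ 0.04679871  0.95541679 -0.97709224  1.65262239  0.89149816  1.04529447
  0.77316059] [-2.29345724  1.62190252  1.42757883] [0.3513135  0.44887957 0.0809911 ]
```

```bash
python3 -m jog '[{"delta_pos":[0,-0.4,0],"spin":-0.08,"claw":0.95},{"delta_pos":[0,-0.4,0],"spin":-0.16,"claw":0.95},{"delta_pos":[0,-0.4,0],"spin":-0.24,"claw":0.95},{"delta_pos":[0,-0.4,0],"spin":-0.32,"claw":0.95},{"delta_pos":[0,-0.4,0],"spin":-0.4,"claw":0.95},{"delta_pos":[0,-0.4,0],"spin":-0.48,"claw":0.95},{"delta_pos":[0,-0.4,0],"spin":-0.56,"claw":0.95},{"delta_pos":[0,-0.4,0],"spin":-0.64,"claw":0.95}]' 80
python3 -m jog '[{"delta_pos":[0,0,0],"spin":-0.08,"claw":0.95},{"delta_pos":[0,0,0],"spin":-0.16,"claw":0.95},{"delta_pos":[0,0,0],"spin":-0.22,"claw":0.95},{"delta_pos":[0,0,0],"spin":-0.23,"claw":0.95},{"delta_pos":[0,0,0],"spin":-0.23,"claw":0.95}]' 80
python3 - <<'E'
from workcell import bot,eyes
import cv2,numpy as np
p=eyes.camera_params("wrist");s=bot.observe();print(p,s['tool_rot'],s['qpos'],s['force'],s['moment'],s['grip_width'])
f=eyes.grab_frame("wrist");t=eyes.grab_frame("top");g=eyes.grab_frame("scene")
R=lambda a,w,h:cv2.resize(a,(w,h),interpolation=cv2.INTER_CUBIC)
im=np.vstack([R(f[60:330,80:440],480,360),R(t[165:245,325:405],240,240).repeat(1,0) if 0 else np.hstack([R(t[165:255,320:410],240,240),R(g[90:180,240:330],240,240)])])
cv2.imwrite("pics/fin.png",im); cv2.imwrite("pics/wf.png",f)
E
```

```text
clock: 12.6
position: [0.5695, 0.28, 0.0615]
tool_rot: [3.136, -0.006, 2.922]
force: [0.8, 8.1, -4.1]
grip_width: 0.0125
clock: 13.1
position: [0.5697, 0.2804, 0.0615]
tool_rot: [3.135, -0.006, 2.694]
force: [2.3, 4.3, -3.4]
grip_width: 0.0129
{'fx': 297.3186396354542, 'fy': 297.3186396354542, 'cx': 261.2968466929109, 'cy': 195.6573180933436, 'origin': array([0.50656129, 0.30952657, 0.20432372]), 'attitude': array([-0.27180228, -0.00762206,  1.12286064])} [ 3.13493563 -0.00551274  2.69406005] [-0.03603103  0.88162126 -0.81255585  1.66237961  0.75742298  0.93716177
 -0.01227496] [ 2.25836682  4.33806198 -3.39500853] [ 0.60148569 -0.48576305  0.0992292 ] 0.012904622484713198
```

View pics/fin.png

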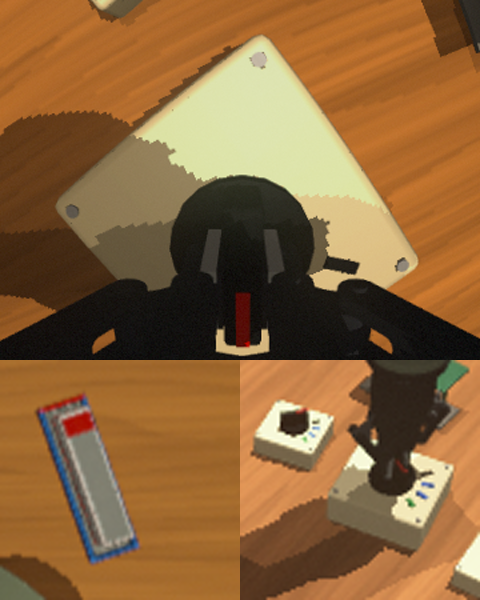

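The wrist crop shows the pointer line at (243,293) to (243,345), the black mark at (325,262) to (358,268), and box corners at about (258,38), (57,208), (417,266). The car is still in its bay. Now I'll compute the dial angle from the image.

```bash
python3 - <<'E'
from h import *
p=dict(fx=297.3186,fy=297.3186,cx=261.2968,cy=195.6573,origin=np.array([0.50656129,0.30952657,0.20432372]),attitude=[-0.27180228,-0.00762206,1.12286064])
a=lambda v:np.arctan2(v[1],v[0])
f=lambda uv,z:ray_plane(p,native(uv,4/3,80,60),z,True)
l=f([(243,293),(243,345)],.086); m=f([(325,262),(358,268)],.05); b=f([(258,38),(57,208),(417,266)],.05)
print('pointer',l,a(l[1]-l[0])); ax=np.array([.5698,.2785,0])
print('black mark',m,a(m.mean(0)-ax))
print('edges',a(b[1]-b[0]),a(b[2]-b[0]),np.linalg.norm(b[1]-b[0]),np.linalg.norm(b[2]-b[0]), 'box angle top 0.206; ctr', (b[1]+b[2])/2)
E
```

```text
pointer [[0.57312974 0.27896465 0.086     ]
 [0.59433524 0.2688098  0.086     ]] -0.4466076451208957
black mark [[0.5953882  0.3089756  0.05      ]
 [0.60561911 0.32162747 0.05      ]] 0.8754856458769902
edges -1.3549521215773863 0.21212304611738106 0.11212692770829827 0.12491775701272183 box angle top 0.206; ctr [0.57035842 0.28051137 0.05      ]
```

```bash
python3 - <<'E'
from workcell import bot
s=bot.observe();print(s['clock'],s['position'],s['tool_rot'],s['force'],s['moment'],s['grip_width'],s['qd'].round(3))
bot.job_done()
E
```

```text
13.25 [0.56964305 0.28040847 0.06147189] [ 3.13483843 -0.00574354  2.69416943] [ 2.84892135  3.78676828 -3.82516513] [ 0.70884051 -0.46788568  0.20508342] 0.012433404000912382 [ 0.001 -0.001 -0.     0.    -0.002 -0.001 -0.002]
the job is handed in; nothing more can be done
```

The railcar is on its wheels in the bay of the blue cradle, red nose at the red end. I lowered it until it touched the floor, then let go. I then gripped the dial on the largest throttle box and turned it clockwise to the green third notch. I handed the job in at 13.25 s, still holding it with an 80 N grip.

- **Railcar:** the wrist view after release and the later top view both show it inside the walls, nose at the red end. I checked that it was level only by eye.
- **Dial:** the pointer is 0.65–0.66 rad clockwise of the box's x direction, against 0.6545 for the third notch. The wrist's turn gives about the same, 1.31 rad against 1.309. The green mark itself was hidden by the gripper in the last wrist picture.
- **Forces:** the highest wrist reading, checked at the end of each move, was about 13 N, when the car touched the floor of the bay. At hand-in it was about 6 N with the arm still.
- **Disagreement:** the top and wrist cameras put the dial's axis about 2.5 mm apart. The tool also drifted about 2 mm in y during the turn, but the grip width stayed near 12.5 mm.
- **Bystanders:** I commanded no move near the stop button, canopy or bench, and did not measure them again afterwards.

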